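Load the specimen carrier under the scanner head by feel

TASK

Load the blue specimen carrier into the bench scanner: set it down flat on the scanner's metal loading apron, in line with the tunnel and with its plain nose towards it, and let go. Then, from its knob end, push it gently under the low scanner head until you feel the feeler hidden in the tunnel give by a few millimetres, without driving the feeler to the end of its 14 mm travel, and leave the carrier there. Leave the jar, the wash bottle and the dropper bottle where they are.

Things in the scene. Friction and masses are not known exactly. Their poses are not given: they have to be found in the camera images.
- scanner: Bench scanner, fixed. Origin on the bench top under the middle of the tunnel mouth; +x points into the tunnel, z up. Aluminium bed 8 mm thick, 130 wide, x = -245 to 160 mm; before the mouth (x < 0) it is the loading apron. White head housing, 130 wide, x = 0 to 165 mm, top at z = 105 (black turret on it to 131), bridges the tunnel.
- tunnel_mouth (a point): Middle of the tunnel mouth, on the bed (8 mm above the bench); axes as the scanner's. The straight tunnel is 57 mm wide and 20 mm high above the bed, closed at the rear. Two steel guide cheeks, 16 mm high, flare from its sides at the mouth to 84 mm apart 40 mm before it.
- apron (a point): Point on the apron's top, on the tunnel axis, 155 mm before the mouth: with its centre here the carrier's nose stands 55 mm before the mouth, just short of the guide cheeks.
- carrier: Loose blue specimen carrier lying flat on the bench: a tray 200 mm long (x), 52 wide (y), 16 high, 0.2 to 0.4 kg, wood slivers fixed in it below the rim. Origin at the centre of its underside; +x is the plain nose, -x the tail with the knob. Can be gripped across its 52 mm width at the middle. On the bed it slides with 1 to 4 N.
- carrier_knob (a point): Middle of the black upright round knob on the carrier's tail: 18 mm diameter, from the carrier's deck (16 mm above its underside) up to 34 mm; centre 88 mm behind the carrier's origin, this point 25 mm above the underside.
- feeler (a joint): Brass block hidden in the tunnel: how far it is pushed in, 0 (at the start) to 0.014 m (hard end). No spring: it slides against about 6 N of drag and stays where left. It sits on a clamped carriage set by hand, so its face is somewhere 85 to 115 mm inside the mouth; where must be felt.
- jar: Amber jar with a white lid, 60 mm diameter, 72 mm high; origin under its centre. To be left alone.
- dropper: Small brown dropper bottle, 34 mm diameter, 102 mm high; origin under its centre. To be left alone.
- wash_bottle: White plastic wash bottle with a red cap and bent spout, about 63 mm diameter, 179 mm high; origin under its middle. To be left alone.

How it is judged (in metres and radians):
On the way, in this order (a step that is already met when the one before it is completed fails the run):
1. the carrier lies flat on the loading apron, nose towards the tunnel and in line with it, let go, the feeler not yet touched (x of carrier in the frame of scanner between -0.2 and -0.035 m and x of carrier_knob in the frame of scanner below -0.11 m and y of carrier in the frame of scanner between -0.025 and 0.025 m and z of carrier in the frame of scanner between 0.006 and 0.011 m and angle between the x axis of carrier and the x axis of scanner, either way round below 0.2 rad and angle between carrier's own z axis and vertical below 0.05 rad and value of joint feeler below 0.001 m and contact force between the fingers and carrier below 0.1 N and linear speed of carrier below 0.01 m/s), for 0.2 s.
2. the carrier's nose has pushed the feeler in by 2 mm (value of joint feeler above 0.002 m), for 0.05 s.
At the end, for the whole second after the job is handed in: The carrier lies flat on the bed at rest, nose in the tunnel and knob outside, with the feeler pushed in by 2 to 12 mm (of 14) (value of joint feeler between 0.002 and 0.012 m and x of carrier in the frame of scanner between -0.017 and 0.031 m and x of carrier_knob in the frame of scanner below -0.04 m and y of carrier in the frame of scanner between -0.01 and 0.01 m and z of carrier in the frame of scanner between 0.006 and 0.011 m and angle between carrier's own z axis and vertical below 0.05 rad and linear speed of carrier below 0.01 m/s); the robot touches nothing.
It fails at once if with its nose in the tunnel, the carrier is pressed on the scanner or its feeler with more than 40 N (x of carrier in the frame of scanner above -0.1 m and contact force between carrier and scanner above 40 N).
It fails at once if the jar, wash bottle or dropper bottle is moved by more than 20 mm (distance of any of jar, wash_bottle, dropper from where it was at the start of the episode above 0.02 m).
It also fails if it takes over 51 s, if anything falls off the work surface, if the arm or the gripper's body presses on something with over 40 N, if the wrist force passes 120 N, or if a joint passes its speed limit or range.

ROBOT

A 6-joint arm with a two-finger parallel gripper is mounted at the origin on a cart in front of the work surface, level with it; the furniture and walls round the work are solid. World frame = base frame: x ahead of the robot, y to its left, z up, the work surface at z = 0. Lengths are in m, angles in degrees, forces in N, time in s.
With the tool pointing down it reaches from about 0.325 to 0.775 m from the base axis. Payload 5.5 kg.
Tool frame: the origin (TCP) lies at the centre of the arm's flange, where the gripper is bolted on; the fingertips stand 182 mm ahead of it and the grasp point (between the pads) lies 163 mm ahead of it; z points along the fingers, y is the line along which they close (so a half turn about z gives the same grasp; the last joint's range is limited). The gripper opens to 88 mm and grips with 3 to 60 N. Pads are 20 mm wide; open, the fingers measure 115 mm over their backs; the gripper's body (75 mm by 178 mm) begins 61 mm behind the grasp point.
Start: joints at [62.183, 5.22, 70.514, -0, 104.267, -3.249], TCP at [0.249, 0.546, 0.405] pointing down, gripper open.
Joint ranges: [-164.24, 164.24], [-49.07, 125.15], [9.68, 141.18], [-86.29, 266.29], [3.28, 154.24], [-151.56, 151.56]. Speed limits (degrees/s): [147.25, 147.25, 172.46, 180, 180, 180].

INTERFACE

Orientations are given as [roll, pitch, yaw] about the fixed x, y, z axes, in that order (R = Rz(yaw) Ry(pitch) Rx(roll)).
In Python, from station import r gives the robot as it stands. Calls block until the motion is done:
- r.reach(position, orientation): joint-space move of the TCP to a pose.
- r.servo_line(position, rotation=None, speed=0.15): straight line of the TCP; rotation=None keeps the orientation; speed is the mean speed in m/s.
- r.move_joints(angles): joint-space move.
- r.let_go() and r.grab(squeeze=None): open the fingers fully, or close them until they stop; squeeze is the grip in N (None keeps the last).
- r.wait(seconds).
- r.inverse_kinematics(position, orientation): joint angles nearest the present ones, or None.
- r.sense(): the state.
- r.snapshot(name): name is "side" or "top" or "wrist"; returns a dict with "frame" (400x640x3 uint8, red, green, blue), "fx", "fy", "cx", "cy" (pixels), "R" (3x3) and "t" (3): a world point X has camera coordinates R X + t. Camera axes: x right, y down, z forward; pixel columns grow to the right and rows downward; lengths in m; the calibration is good to about 2 mm. A picture is of the moment at which its call begins. There is no depth.
A pose or a line that the arm cannot do raises r.IKError and nothing moves.
- r.hand_in(): hands the job in; it is judged then, once.
The state is a dict: "clock": time; "joints": joint angles; "joint_vel": joint speeds; "joint_torque": joint torques, N m; "tcp_pos": TCP position; "orientation": TCP orientation; "contact_force": force on the tool from outside, world axes, zero at the start; "torque": the same for the moment, N m; "opening": finger opening in m; "gripper_force": force on a finger pad.
Only numpy, scipy, OpenCV 4.12 (cv2) and the standard library are available. Lean on these libraries where they do the work, as an engineer would, in place of code of your own. Each camera call takes 0.05 s, during which the arm holds its last target. There are 200 camera calls.

## Working session

There is one attempt and no reset: what is moved stays moved. The work goes in short steps, each a Python script; the robot and the scene stay as the last script left them, time stands still between calls to the robot, and variables do not carry over. Pictures are saved under pics/ and viewed, at most 10 in all, crops included, and the job is handed in when it is done.

```bash
mkdir -p pics; ls
cat > h.py <<'E'
import numpy as np, cv2, pickle
from station import r
def snap(n,f):
    s=r.snapshot(n); cv2.imwrite(f'pics/{f}.png',s['frame'][:,:,::-1]); pickle.dump(s,open(f'pics/{f}.pkl','wb')); return s
def load(f): return pickle.load(open(f'pics/{f}.pkl','rb'))
def ray(s,u,v,z):
    R=np.array(s['R']);t=np.array(s['t']);c=-R.T@t
    d=R.T@np.array([(u-s['cx'])/s['fx'],(v-s['cy'])/s['fy'],1]); return c+d*(z-c[2])/d[2]
def proj(s,X):
    p=np.array(s['R'])@np.array(X)+np.array(s['t']); return p[0]/p[2]*s['fx']+s['cx'],p[1]/p[2]*s['fy']+s['cy']
E
python3 - <<'E'
from h import *
for n in('top','side'):
    s=snap(n,n+'0'); R=np.array(s['R']);print(n,s['fx'],-R.T@np.array(s['t']))
    
print(r.sense())
E
```

```text
pics
station.py
top 427.13092910975257 [0.44601664 0.02288681 1.60464293]
side 479.3891524496737 [1.55576906 0.72269121 0.77772741]
{'clock': 0.1, 'joints': array([ 6.21841458e+01,  5.25699811e+00,  7.05755736e+01, -8.37596252e-04,
        1.04267200e+02, -3.24843055e+00]), 'joint_vel': array([-0.02329632, -0.01715993, -0.28784016,  0.08878755, -0.06067318,
        0.00105293]), 'joint_torque': array([ 2.44994277e-03, -4.47858202e+01, -4.07567739e+01,  7.00951531e-02,
        2.84541148e-02, -1.23406567e-04]), 'tcp_pos': array([0.24947902, 0.54571943, 0.40363261]), 'orientation': array([-1.79900343e+02, -4.84279011e-03,  1.55432366e+02]), 'contact_force': array([-0.34125602,  0.30737668, -0.00482391]), 'torque': array([-0.02863333, -0.0027967 ,  0.0521344 ]), 'gripper_force': 0.0, 'opening': 0.08775962036976183}
```

View pics/top0.png

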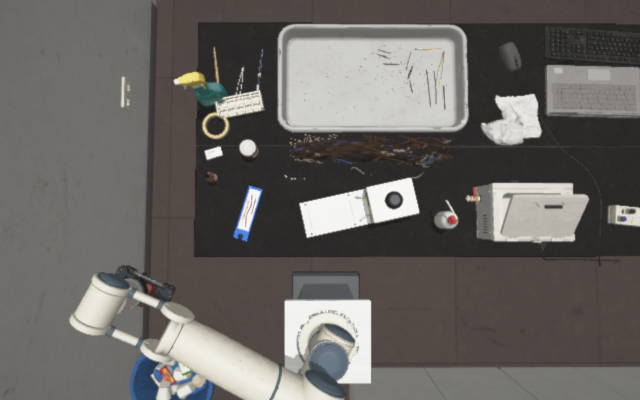

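View pics/side0.png

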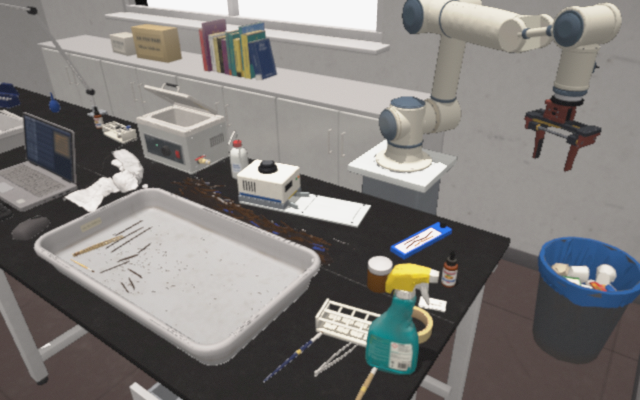

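The top view shows the carrier at about (248,213) and its black knob near (240,236). The apron's left end is near (303,219) and the head is at (393,200). The jar is at (248,148), the dropper at (211,177) and the wash bottle at (447,219). I'll enlarge this area.

Run:
```python
from h import *
f=load('top0')['frame'][:,:,::-1]
c=f[172:252,225:425]; cv2.imwrite('pics/c0.png',cv2.resize(c,None,fx=4,fy=4,interpolation=cv2.INTER_CUBIC))
```

```text
(no output)
```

View pics/c0.png

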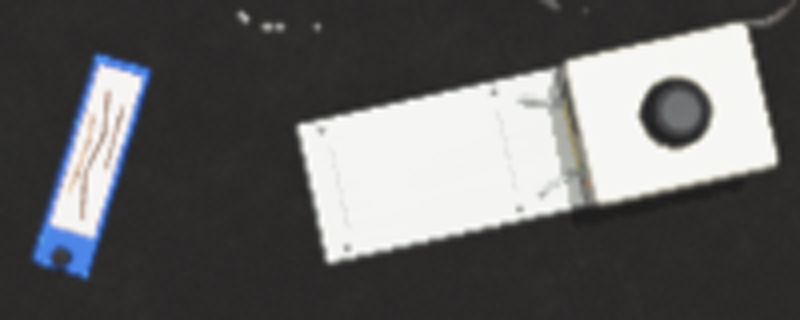

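The crop shows these corners (crop pixels):
- Carrier: nose (97,54) and (150,70), tail (88,278) and (34,262), knob (62,255).
- Apron end: (298,123) and (328,264).
- Head top: (564,62), (743,22), (778,163) and (590,205).

Next I'll fit the poses to these points.

Run:
```python
from h import *
from scipy.optimize import least_squares
s=load('top0')
def fit(model,uv,x0):
    uv=np.array(uv)/4+[225-.375,172-.375]
    def f(p):
        c,n=np.cos(p[2]),np.sin(p[2])
        return np.ravel([np.array(proj(s,[p[0]+c*x-n*y,p[1]+n*x+c*y,z]))-q for (x,y,z),q in zip(model,uv)])
    o=least_squares(f,x0,x_scale=[.1,.1,.1]);print(o.x[:2],np.degrees(o.x[2]),o.fun.round(2))
# carrier: nose up in the image (+x world), left = +y
fit([(.1,.026,.016),(.1,-.026,.016),(-.1,-.026,.016),(-.1,.026,.016),(-.088,0,.034)],[(97,54),(150,70),(88,278),(34,262),(62,255)],[.4,.28,0])
fit([(-.245,.065,.008),(-.245,-.065,.008),(0,.065,.105),(.165,.065,.105),(.165,-.065,.105),(0,-.065,.105)],[(298,123),(328,264),(564,62),(743,22),(778,163),(590,205)],[.45,-.1,-1.5])
```

```text
[0.47038147 0.29676424] -16.19420653252076 [-0.03  0.    0.1  -0.12  0.05 -0.27  0.07 -0.2  -0.18  0.57]
[ 0.49670898 -0.14461438] -77.56825407359369 [-0.5   0.57 -0.58 -0.57 -0.5  -0.25  0.28 -0.3  -0.01  0.43  1.24  0.12]
```

The carrier fits within half a pixel and the scanner within about 4 mm, which is well inside the placing tolerance. Now the pick.

Run:
```python
from h import *
y=180-16.2
print(r.inverse_kinematics([.4704,.2968,.187],[180,0,y]), r.inverse_kinematics([.4633,.0068,.195],[180,0,102.4]))
r.reach([.4704,.2968,.26],[180,0,y])
r.servo_line([.4704,.2968,.187],speed=.12)
print(r.sense()['tcp_pos'],r.sense()['contact_force'])
r.grab(20); s=r.sense(); print(s['tcp_pos'],s['opening'],s['gripper_force'],s['contact_force'])
r.servo_line([.4704,.2968,.25],speed=.12)
s=r.sense(); print(s['clock'],s['opening'],s['contact_force'])
snap('side','side1'); w=snap('wrist','w1')
f=load('side1')['frame'][:,:,::-1][150:300,230:550]
cv2.imwrite('pics/c1.png',np.vstack([cv2.resize(f,(640,300)),cv2.resize(w['frame'][:,:,::-1],(640,400))[:300]]))
```

```text
[ 28.74539546   2.46865675  95.68272829   0.          81.84861495
 -45.05460454] [ -3.36718247 -12.74455877 109.11559247   0.          83.6289663
 -15.76718247]
[0.47057724 0.29710426 0.18775848] [0.47240643 0.4666513  0.17181175]
[0.47043721 0.29684627 0.18722334] 0.05172137165574436 19.99018907546997 [-0.39867671  0.42840622  0.74632205]
3.5417 0.05189970327588032 [ 0.6904605   0.17072784 -2.86201934]
```

View pics/c1.png

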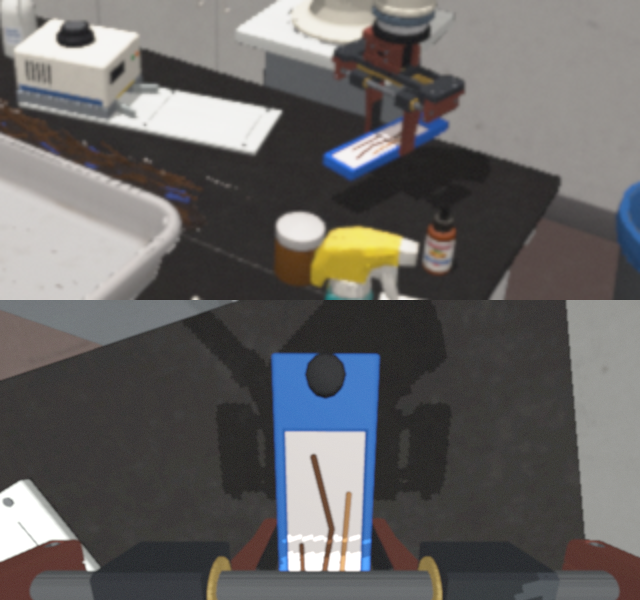

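The carrier is held level and square in the fingers: it spans columns 273–379 in the wrist view, with the knob centred at (326,375). Next I'll place it on the apron.

Run:
```python
from h import *
p=[.4633,.0068]
r.reach([*p,.25],[180,0,102.43])
r.servo_line([*p,.1955],speed=.1)
r.wait(.2); s=r.sense(); print(s['tcp_pos'],s['contact_force'])
r.let_go(); r.wait(.2)
r.servo_line([*p,.29],speed=.15)
w=snap('wrist','w2')['frame']
# back off towards the robot's left to clear the top view
r.reach([.40,.25,.32],[180,0,102.43])
t=snap('top','top2')['frame']; print(r.sense()['clock'])
c=cv2.resize(t[172:252,270:430],None,fx=4,fy=4,interpolation=cv2.INTER_CUBIC)
cv2.imwrite('pics/c2.png',np.vstack([c,cv2.resize(w,(432,270)) if 0 else cv2.copyMakeBorder(cv2.resize(w,(432,270)),0,0,0,208,0)])[:,:,::-1])
```

```text
[0.46339228 0.00689216 0.19558624] [ 0.77375705  0.72946694 -3.64548503]
8.4583
```

View pics/c2.png

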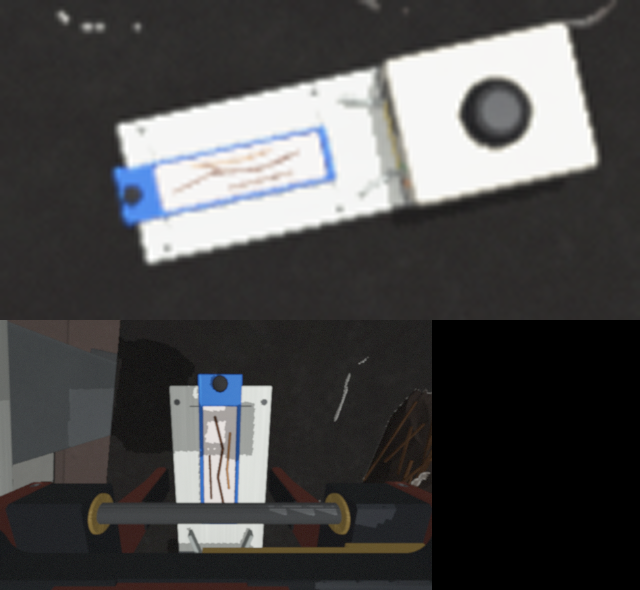

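The carrier lies on the apron, tail mid at (120,197) and nose mid at (328,153) in the crop. That puts it on the bed axis to within about 1 mm and 0.5°. Next comes pushing with closed fingers behind the knob.

```bash
cat >> h.py <<'E'
S=np.array([.4967,-.1446]);a=np.radians(-77.57);d=np.array([np.cos(a),np.sin(a)]);Z=.210
def P(x,z=Z): return [*(S+x*d),z]
def F(s,b): f=(s['contact_force']-b)[:2]; return -f@d, f@np.array([-d[1],d[0]])
E
python3 - <<'E'
from h import *
r.grab(10)
r.reach(P(-.287,.27),[180,0,102.43])
r.servo_line(P(-.287),speed=.12); r.wait(.2)
b=r.sense()['contact_force']; np.save('b.npy',b); print(b, r.sense()['opening'])
x=-.287; 
for x in np.r_[np.arange(-.277,-.129,.01),-.129]:
    r.servo_line(P(x),speed=.04); s=r.sense(); f=F(s,b)
    print(round(x,3),np.round(f,1),round(s['contact_force'][2],1))
    if f[0]>9 or abs(f[1])>6: print('STOP');break
print(s['clock']); t=snap('top','top3')
cv2.imwrite('pics/c3.png',cv2.resize(t['frame'][172:252,270:430],None,fx=4,fy=4,interpolation=cv2.INTER_CUBIC)[:,:,::-1])
w=snap('wrist','w3')
E
```

```text
[ 0.12256777 -0.22549339 -0.54108318] 0.0007160352618006816
-0.277 [-0.3 -1.5] -0.1
-0.267 [-0.2 -0.1] -0.0
-0.257 [ 0.2 -0.3] 0.3
-0.247 [ 0.5 -1.3] -0.4
-0.237 [-0.8 -0.2] 0.5
-0.227 [1.1 0.2] -0.2
-0.217 [-0.2 -0.2] 0.3
-0.207 [0.5 0.8] 0.0
-0.197 [-0.3  0.5] -0.3
-0.187 [0.4 0.5] -0.5
-0.177 [ 0.1 -0.1] 0.8
-0.167 [-0.5 -0. ] 0.3
-0.157 [ 0.5 -0.3] -1.0
-0.147 [ 0.7 -0.3] 0.5
-0.137 [ 0.  -0.8] -0.5
-0.129 [ 0.4 -1. ] -0.5
17.5833
```

Run:
```python
from h import *
w=cv2.imread('pics/w3.png');c=cv2.imread('pics/c3.png')
cv2.imwrite('pics/c4.png',np.vstack([c,cv2.copyMakeBorder(cv2.resize(w,(432,270)),0,0,0,208,0)]))
```

```text
(no output)
```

View pics/c4.png

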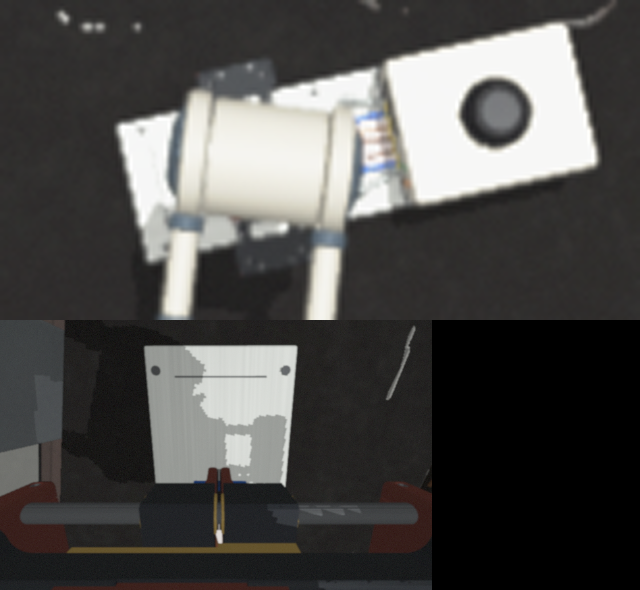

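The carrier is in line and partly in the tunnel, with the fingers right behind the knob. Now 1 mm steps to feel for the feeler.

Run:
```python
from h import *
b=np.load('b.npy'); x=-.129; h=[]
while x<-.088:
    x+=.001; r.servo_line(P(x),speed=.01); s=r.sense(); f=F(s,b); h.append(f[0])
    print(round(x,3),np.round(f,1),round((s['tcp_pos'][:2]-S)@d,4))
    if f[0]>3 and len(h)>1 and h[-2]>2.5 or f[0]>10: print('TRIG');break
print(r.sense()['clock'])
```

```text
-0.128 [ 0.5 -0.2] -0.128
-0.127 [2.  0.5] -0.1271
-0.126 [ 1.1 -0.2] -0.126
-0.125 [1.2 0.6] -0.1249
-0.124 [ 1.8 -1.5] -0.1239
-0.123 [0.4 0.2] -0.1229
-0.122 [ 1.6 -0.8] -0.1219
-0.121 [ 0.8 -0.5] -0.1209
-0.12 [ 1.3 -0.3] -0.1199
-0.119 [0.4 0.2] -0.1189
-0.118 [ 1.9 -0.4] -0.1179
-0.117 [ 1.3 -0.4] -0.1169
-0.116 [1.5 0.6] -0.1159
-0.115 [ 0.8 -0.4] -0.1149
-0.114 [1.3 1.1] -0.1139
-0.113 [0.2 0.4] -0.1129
-0.112 [ 1.1 -0.4] -0.1119
-0.111 [ 1.8 -0.9] -0.1109
-0.11 [2.1 0. ] -0.1099
-0.109 [ 1.3 -0.2] -0.1089
-0.108 [1.1 0.3] -0.1079
-0.107 [1.2 0.2] -0.1069
-0.106 [ 1.1 -0.1] -0.1059
-0.105 [1.7 0.2] -0.1049
-0.104 [ 0.7 -0.9] -0.1039
-0.103 [ 1.5 -0.1] -0.1029
-0.102 [1.1 0.3] -0.1019
-0.101 [1.8 0.3] -0.1009
-0.1 [1.3 0.5] -0.0999
-0.099 [ 1.3 -0.5] -0.0989
-0.098 [ 3.6 -0.2] -0.0982
-0.097 [ 7.1 -0.6] -0.0977
TRIG
25.6833
```

The force rose clearly by about 6 N at a nose depth of roughly 109 mm, which fits the feeler's range. I'll push 5 mm further and then withdraw.

Run:
```python
from h import *
b=np.load('b.npy'); x=-.097
for _ in range(5):
    x+=.001; r.servo_line(P(x),speed=.01); s=r.sense(); f=F(s,b)
    print(round(x,3),np.round(f,1),round((s['tcp_pos'][:2]-S)@d,4))
    if f[0]>14: print('STOP');break
r.wait(.2); print(F(r.sense(),b),(r.sense()['tcp_pos'][:2]-S)@d)
r.servo_line(P(-.13),speed=.06); r.servo_line(P(-.13,.30),speed=.15)
r.reach([.40,.25,.32],[180,0,102.43])
t=snap('top','top5'); print(r.sense()['clock'])
cv2.imwrite('pics/c5.png',cv2.resize(t['frame'][130:250,200:470],None,fx=2.9,fy=2.9,interpolation=cv2.INTER_CUBIC)[:,:,::-1])
```

```text
-0.096 [ 7.2 -0.4] -0.0969
-0.095 [ 9.7 -0.8] -0.096
-0.094 [ 8.3 -0.2] -0.095
-0.093 [ 8.1 -1.1] -0.094
-0.092 [ 8.8 -0.6] -0.093
(np.float64(9.114811499347201), np.float64(0.2513614952892811)) -0.09304030161762351
29.7917
```

View pics/c5.png

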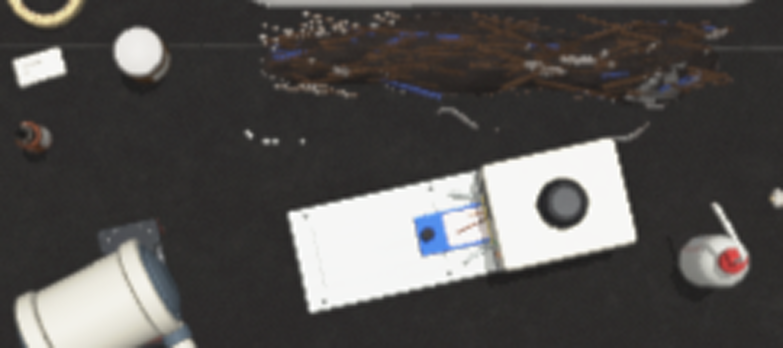

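The carrier sits straight in the tunnel with its knob outside at (428,235). The bottles and jar have not moved. The force held at about 8 N over 4–5 mm of travel, so the feeler gave without reaching its end.

```bash
python3 -c "
from station import r
print(r.hand_in())"
```

```text
the job is handed in; nothing more can be done
None
```

The carrier is in the scanner with its nose in the tunnel and its knob outside; by the force readings the feeler is pushed in about 4–5 mm (estimated, not measured directly), and the job was handed in at about 30 s with no verdict returned.

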